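Shut the pastry case and hold the warm-up dial at the third click

TASK

Slide the pastry case's front glass all the way down until it is shut. Then turn the red warm-up dial on the control box clockwise to its third click, never as far as the fourth, and finish while still holding it there in the fingers: it springs back if let go. Leave the crockery, bottles and jar around it where they stand.

Things in the scene. Friction and masses are not known exactly. Their poses are not given: they have to be found in the camera images.
- sash_bar (a point): Centre of the black handle bar on top of the pastry case's sliding front glass; moves with the glass. Bar 120 mm long (its y), 14 mm thick (its x), 24 mm tall (z, up), on two posts 10 mm wide and 90 mm apart, 23 mm free below it. Its x points into the case, away from the robot. With the glass shut the bar's centre is 236 mm above the table, 46 mm above the case's flat top.
- case: The fixed pastry case: steel base, clear walls and top, aluminium edges, pastries inside; 316 mm wide (y) over its front posts, 190 mm tall. Origin at table height under the middle of its front, x into the case, z up; it reaches from 21 mm before the origin to 220 mm behind it. The handle bar stands 9 mm before the origin.
- sash (a joint): Height of the front glass above shut, in m: 0 is shut on its lower stop, 0.10 fully raised. It stays where it is left: friction about 8 N against its weight of about 5 N, so 2 to 6 N pushes it down.
- dial_grip: Red upright grip bar of the dial, on the vertical dial axis; origin at the bar's centre, 88.5 mm above the table, fixed on the axis as it turns. Bar 46 mm long (its x), 16 mm thick (its y), 44 mm tall (z, up); a white line on top marks its -x end. It stands on a black disc of 48 mm dia, 6 mm thick.
- control: The fixed steel control box under the dial: 130 (x) x 120 (y) x 60 mm tall; origin at table height under its centre, on the dial's axis. White marks on its flat top around the dial stand at rest and at each of the four clicks.
- dial (a joint): Turn of the dial in rad, clockwise seen from above positive; it starts at 0, its rest stop. Clicks 0.4 rad apart: 0.4, 0.8, third 1.2, fourth 1.6; end stop 1.75. A return spring resists with 0.08 to 0.13 N m; a ripple of +-0.05 N m rides on it, highest a quarter of the way from one click to the next, lowest at three quarters, so each click is felt as a drop. Let go, it runs back to 0.
- bottle_a_mid (a point): Bystander, loose, to be left alone: closed green glass bottle, 60 mm dia, 210 mm tall; the point is its centre, half-way up.
- bottle_b_mid (a point): Bystander, loose, to be left alone: second closed green glass bottle, 60 mm dia, 210 mm tall; the point is its centre, half-way up.
- mug_mid (a point): Bystander, loose, to be left alone: white mug, 76 mm dia, 85 mm tall; the point is its centre, half-way up.
- tumbler_mid (a point): Bystander, loose, to be left alone: blue ceramic tumbler, 68 mm dia, 100 mm tall; the point is its centre, half-way up.
- jar_mid (a point): Bystander, loose, to be left alone: amber jar with white cap, 72 mm dia, 90 mm tall; the point is its centre, half-way up.
- plate_mid (a point): Bystander, loose, to be left alone: red plate, 200 mm dia, 20 mm tall; the point is its centre, half-way up.
Not all that is in view belongs to the job. What is shaped like the control but blue or turquoise is not meant.

How it is judged:
By the outcome, as a careful person would: the job done as asked, in the order asked, and still so for the second after the job is handed in, while the arm keeps its last pose, push and grip.
It also fails if it takes over 38 s, if anything falls off the work surface, if the arm or the gripper's body presses on something with over 40 N, if the wrist force passes 120 N, or if a joint passes its speed limit or range.

ROBOT

A 7-joint arm with a two-finger parallel gripper is mounted at the origin on the work surface. World frame = base frame: x ahead of the robot, y to its left, z up, the work surface at z = 0. Lengths are in m, angles in rad, forces in N, time in s.
With the tool pointing down it reaches from about 0.425 to 0.925 m from the base axis. Payload 6.8 kg.
Tool frame: the origin (TCP) lies between the finger pads; the fingertips stand 14 mm ahead of it and the grasp point (between the pads) lies 5 mm behind it; z points along the fingers, y is the direction in which the jaws open and shut (so a half turn about z gives the same grasp; the last joint's range is limited). The gripper opens to 85 mm and grips with 20 to 120 N. Pads are 22 mm wide; open, the fingers measure 114 mm over their backs; the gripper's body (76 mm by 85 mm) begins 54 mm behind the grasp point. The pads swing forward as they close: fully open they stand 13 mm farther back than shut.
Start: joints at [1.055, 0.477, 0.022, 1.555, -0.011, 1.109, -0.083], TCP at [0.268, -0.62, 0.245] pointing down, gripper open.
Joint ranges: [-2.96, 2.96], [-0.34, 2.1], [-1.41, 1.46], [0.24, 2.44], [-1.37, 4.51], [0.17, 1.92], [-2.96, 2.96]. Speed limits (rad/s): [2.39, 2.39, 3.14, 3.14, 3.14, 3.14, 3.14].

INTERFACE

Orientations are given as a unit quaternion [w, x, y, z].
In Python, from station import bot gives the robot as it stands.
- The arm moves only by the shell command python3 -m crank 'ROWS' [FORCE]. ROWS is JSON, a list of rows, each a list of 3 entries, a list of its own where there are three numbers: the shift along the tool's x, y, z in m, then the turn, a rotation vector about the tool's x, y, z in degrees, then the finger opening in m, from 0 to 0.0854. A call has 1 to 10 rows; each row shifts and turns the commanded pose from where the row before left it, along the tool's axes as they then stand; what a row does not reach is not made up. A row lasts 1/8 s, in which the tool goes at most 62.5 mm and 10.7 degrees, less where a joint would pass 70% of its speed; a pose out of reach is approached as far as the arm can. A call is refused whole if a number of a shift passes 0.0625 or a number of a turn 10.7, either way. A call with a gripper value outside its range is refused whole. The fingers move at their own pace and stop on an object; FORCE is the grip in N (left out, the last holds). Time passes only in rows, so rows that do not move let the fingers close. It gives the time, the measured TCP pose, the force and the opening at its end, in the units of the state.
- bot.get_obs(): the state, without advancing time (a new reading comes with each control period).
- bot.read_camera(name): name is "scene" or "top" or "wrist"; returns (picture, depth): 400x640x3 uint8, red, green, blue; 400x640 float32, m along the optical axis (not along the pixel's ray), 0 where there is no reading.
- bot.calibration(name): a dict with "fx", "fy", "cx", "cy" (pixels), "D" ([k1, k2, p1, p2, k3] as OpenCV has them; the pictures are not rectified), "extrinsics" (4x4, takes a point from camera to world coordinates). Camera axes: x right, y down, z forward; pixel columns grow to the right and rows downward; lengths in m; the calibration is good to about 2 mm. A picture is of the moment at which its call begins: read the wrist's pose just before it. calibration takes no time and is no camera call; for the wrist camera it gives the pose at the moment of the call.
- bot.hand_in(): hands the job in, once; it reports no verdict.
The state is a dict: "t": time; "q": joint angles; "joint_vel": joint speeds; "joint_torque": joint torques, N m; "eef_pos": TCP position; "tool_rot": TCP orientation; "contact_force": force on the tool from outside, world axes, zero at the start; "torque": the same for the moment, N m; "gripper_width": opening from 0.0 (shut) to 1.0 (fully open).
Only numpy, scipy, OpenCV 4.12 (cv2) and the standard library are available. Lean on these libraries where they do the work, as an engineer would, in place of code of your own. Each camera call takes 0.05 s, during which the arm holds its last target.

## Working session

There is one attempt and no reset: what is moved stays moved. The work goes in short steps, Python scripts to look and compute and a shell command to move; the robot and the scene stay as the last step left them, time stands still between calls to the robot, and variables do not carry over. Pictures are saved under pics/ and viewed, and the job is handed in when it is done.

```bash
ls; mkdir -p pics; python3 - <<'E'
from station import bot
import cv2,numpy as np
print(bot.get_obs())
for n in ["scene","top","wrist"]:
    c=bot.calibration(n); p,d=bot.read_camera(n)
    cv2.imwrite(f"pics/{n}0.png",p[...,::-1]); np.savez(f"{n}0.npz",p=p,d=d,**{k:np.array(v) for k,v in c.items()})
    print(n,c)
E
```

```text
pics
{'t': 0.0, 'q': array([ 1.05490687,  0.47781829,  0.02239095,  1.55645656, -0.01150294,
        1.10930499, -0.08312804]), 'joint_vel': array([-7.74541848e-04,  7.78959295e-05, -8.67266702e-04,  8.92708266e-04,
       -7.09503127e-04,  2.09173918e-04, -4.56356398e-04]), 'joint_torque': array([-8.81969172e-04, -5.96465063e+01,  1.60777062e+00, -2.81202793e+01,
        1.25588482e-02,  9.24082560e-03,  3.53737016e-05]), 'eef_pos': array([ 0.26742511, -0.61914323,  0.24431234]), 'tool_rot': array([-8.90371399e-04,  9.79290357e-01,  2.02458718e-01, -2.65712026e-04]), 'contact_force': array([ 0.51676511, -0.18301108,  1.0889772 ]), 'torque': array([0.06636485, 0.03877511, 0.00187403]), 'gripper_width': 1.0026560162429718}
scene {'fx': 425.8397201807722, 'fy': 425.8397201807722, 'cx': 327.96126179166583, 'cy': 194.3185215752889, 'D': array([0.03152991, 0.        , 0.        , 0.        , 0.        ]), 'extrinsics': array([[ 0.86033224,  0.26939639, -0.43272858,  1.16018475],
       [ 0.50923793, -0.49167929,  0.70634851, -1.08791884],
       [-0.02247595, -0.8280562 , -0.5601944 ,  0.
[... 266 characters left out ...]
sics': array([[ 0.00563404, -0.98265982,  0.18533196,  0.22671044],
       [-0.99996763, -0.00447156,  0.00668984, -0.05021636],
       [-0.00574511, -0.18536365, -0.9826532 ,  1.94783088],
       [ 0.        ,  0.        ,  0.        ,  1.        ]])}
wrist {'fx': 319.60966128660147, 'fy': 319.60966128660147, 'cx': 316.3288786686841, 'cy': 194.3391082596632, 'D': array([-0.02894426,  0.        ,  0.        ,  0.        ,  0.        ]), 'extrinsics': array([[ 0.39579751, -0.88634912, -0.24026979,  0.32747889],
       [-0.9183366 , -0.38243442, -0.10198922, -0.59321314],
       [-0.00148938,  0.26101562, -0.96533343,  0.37422651],
       [ 0.        ,  0.        ,  0.        ,  1.        ]])}
```

View pics/scene0.png

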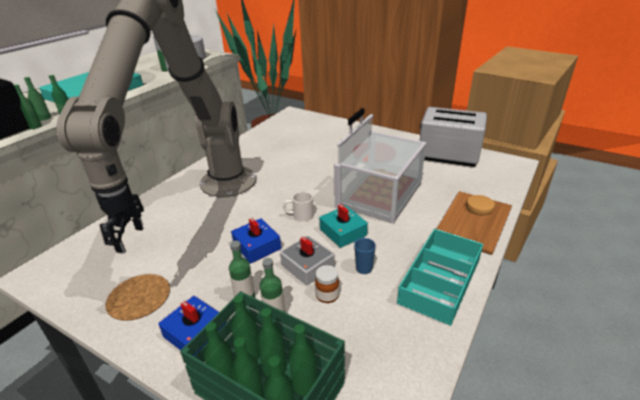

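View pics/top0.png

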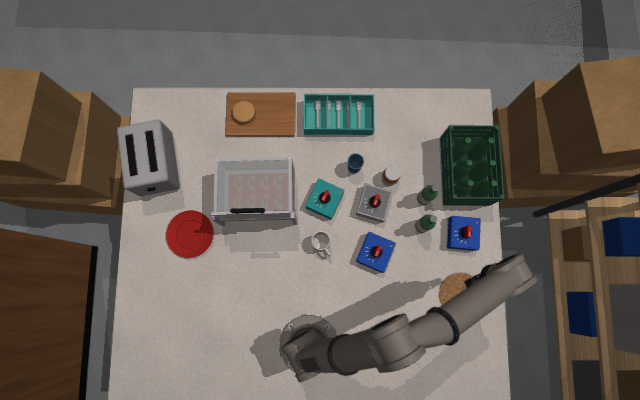

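View pics/wrist0.png

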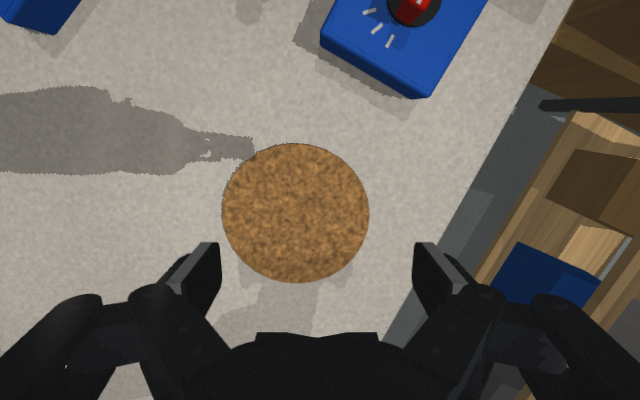

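The scene picture shows the grey control box at about (307,255), the raised sash bar at (357,118), and blue and turquoise decoys. In the top picture the control is at about (375,202) and the bar at (248,211). Next I'll enlarge both.

```bash
cat > h.py <<'E'
import numpy as np,cv2
from scipy.spatial.transform import Rotation as R
def load(f):
    z=np.load(f); return {k:z[k] for k in z}
def K(c): return np.array([[c['fx'],0,c['cx']],[0,c['fy'],c['cy']],[0,0,1]],float)
def ray(c,u,v):
    p=cv2.undistortPoints(np.array([[[u,v]]],float),K(c),c['D'])[0,0]
    return np.array([p[0],p[1],1.])
def w_depth(c,u,v,d=None):
    if d is None: d=c['d'][int(round(v)),int(round(u))]
    E=c['extrinsics']; return E[:3,:3]@(ray(c,u,v)*d)+E[:3,3]
def w_z(c,u,v,z):
    E=c['extrinsics']; r=E[:3,:3]@ray(c,u,v); s=(z-E[2,3])/r[2]; return E[:3,3]+s*r
def cloud(c):
    h,w=c['d'].shape; uu,vv=np.meshgrid(np.arange(w),np.arange(h))
    p=cv2.undistortPoints(np.stack([uu,vv],-1).reshape(-1,1,2).astype(float),K(c),c['D']).reshape(h,w,2)
    P=np.dstack([p,np.ones((h,w))])*c['d'][...,None]
    E=c['extrinsics']; return P@E[:3,:3].T+E[:3,3]
def proj(c,P):
    E=np.linalg.inv(c['extrinsics']); 
    return cv2.projectPoints(np.atleast_2d(np.array(P,float)),cv2.Rodrigues(E[:3,:3])[0],E[:3,3],K(c),c['D'])[0].reshape(-1,2)
def crop(c,u0,v0,u1,v1,s,f):
    cv2.imwrite(f,cv2.resize(c['p'][v0:v1,u0:u1,::-1],None,fx=s,fy=s,interpolation=cv2.INTER_CUBIC))
E
python3 - <<'E'
from h import *
t=load('top0.npz'); s=load('scene0.npz')
crop(t,200,140,300,230,8,'pics/t_case.png'); crop(t,300,140,450,250,5,'pics/t_ctl.png'); crop(s,270,90,440,220,4,'pics/s_case.png')
P=cloud(t)
for n,(u,v) in dict(bar=(248,211),ctl=(375,202),bottA=(428,193),bottB=(428,223),tumb=(355,162),jar=(392,176),mug=(320,242),plate=(189,234),teal=(324,198),blue=(376,252),base=(305,345)).items(): print(n,P[v,u].round(3))
E
```

```text
bar [0.487 0.208 0.325]
ctl [ 0.56  -0.264  0.114]
bottA [ 0.591 -0.469  0.146]
bottB [ 0.47  -0.461  0.162]
tumb [ 0.755 -0.194 -0.001]
jar [ 0.671 -0.337  0.094]
mug [ 0.409 -0.045  0.007]
plate [0.44  0.504 0.003]
teal [ 0.578 -0.061  0.099]
blue [ 0.361 -0.264  0.116]
base [0.037 0.002 0.35 ]
```

View pics/t_case.png

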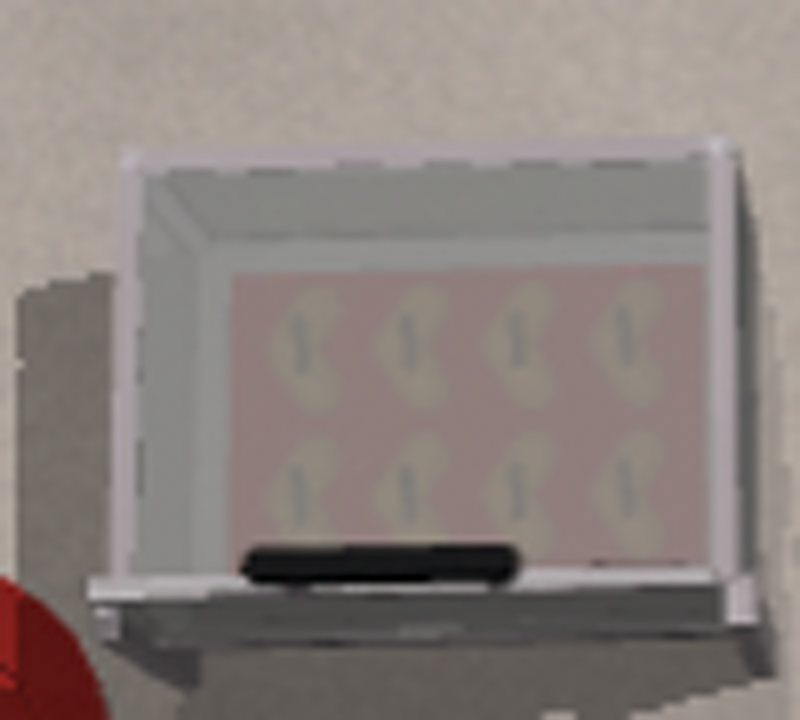

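View pics/t_ctl.png

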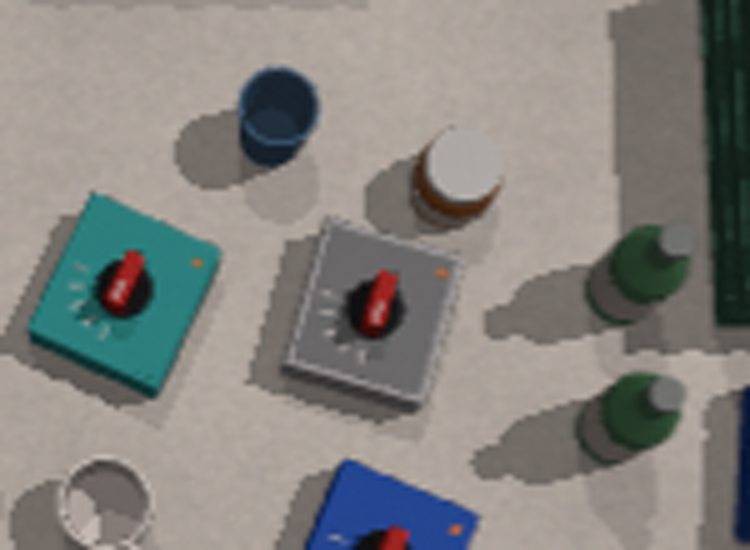

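View pics/s_case.png

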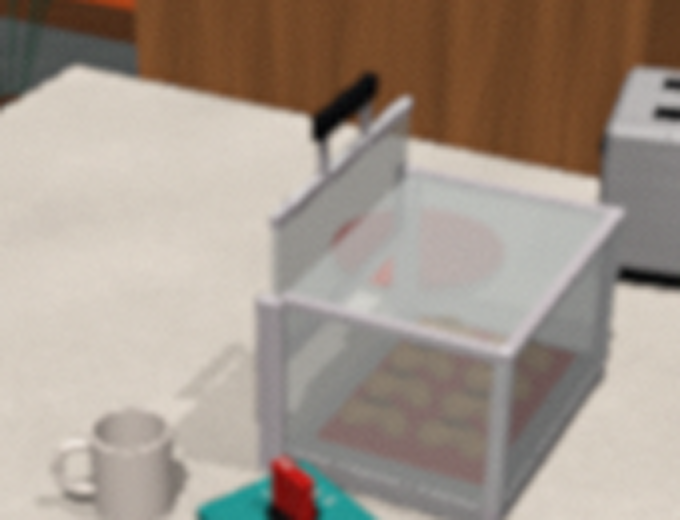

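```bash
python3 - <<'E'
from h import *
t=load('top0.npz'); s=load('scene0.npz')
for c,(u0,v0,u1,v1) in ((t,(225,203,270,218)),(s,(344,105,370,130))):
    P=cloud(c)[v0:v1,u0:u1]; m=c['p'][v0:v1,u0:u1].max(-1)<50
    ys,xs=np.nonzero(m); print('px',u0+xs.min(),u0+xs.max(),v0+ys.min(),v0+ys.max(), 'mean',u0+xs.mean(),v0+ys.mean())
    Q=P[m]; q=Q[(Q[:,2]>.25)&(Q[:,2]<.4)]; print(len(Q),len(q),np.median(q,0).round(4),np.percentile(q,[5,95],axis=0).round(3))
    r=cv2.minAreaRect(np.stack([xs+u0,ys+v0],-1).astype(np.float32)); print(r)
# bar at z=0.325 top in top view
for z in (.30,.31,.32): print(z,w_z(t,247.5,210.4,z).round(4))
# red grip
P=cloud(t); p=t['p'].astype(int); m=(p[...,0]>120)&(p[...,1]<70)&(p[...,2]<70); m[:185]=0;m[215:]=0;m[:,:360]=0;m[:,390:]=0
ys,xs=np.nonzero(m); print(len(xs),xs.mean(),ys.mean(),np.median(P[m],0).round(4)); 
# far case edges
for (u,v) in ((130,155),(728,145),(110,585),(740,585)):
    print(w_z(t,200+u/8,140+v/8,.19).round(3))
E
```

```text
px 230 263 208 212 mean 247.6853146853147 210.32867132867133
143 141 [0.4894 0.2078 0.3258] [[0.484 0.158 0.313]
 [0.497 0.263 0.332]]
((246.5, 210.0), (4.0, 33.0), 90.0)
px 349 363 109 124 mean 355.92857142857144 116.0204081632653
98 98 [0.4984 0.2055 0.3203] [[0.491 0.153 0.308]
 [0.501 0.254 0.326]]
((355.9461669921875, 115.93075561523438), (5.4377593994140625, 19.646099090576172), 52.12501525878906)
0.3 [0.4932 0.2136 0.3   ]
0.31 [0.4916 0.212  0.31  ]
0.32 [0.4899 0.2104 0.32  ]
27 376.44444444444446 198.1851851851852 [ 0.577  -0.2695  0.1117]
[0.712 0.36  0.19 ]
[0.718 0.069 0.19 ]
[0.5  0.36 0.19]
[0.501 0.059 0.19 ]
```

The black bar (top at about z=0.325) is centred near (0.492, 0.209), which leaves the sash about 0.077 m up. I'll lift, then turn the tool to yaw ~170° while it is clear of everything.

```bash
python3 -m crank '[[[0,0,-0.06],[0,0,-10.5],0.0],[[0,0,-0.06],[0,0,-10.5],0.0],[[0,0,-0.045],[0,0,-10.5],0.0],[[0,0,0],[0,0,-10.5],0.0],[[0,0,0],[0,0,-10.5],0.0],[[0,0,0],[0,0,-10.5],0.0],[[0,0,0],[0,0,-10.5],0.0],[[0,0,0],[0,0,-10.5],0.0],[[0,0,0],[0,0,-10.5],0.0],[[0,0,0],[0,0,-10.5],0.0]]' 30
python3 -m crank '[[[0,0,0],[0,0,-10.5],0.0],[[0,0,0],[0,0,-10.5],0.0],[[0,0,0],[0,0,-10.5],0.0],[[0,0,0],[0,0,-10.5],0.0],[[0,0,0],[0,0,0],0.0]]'
python3 - <<'E'
from h import *
from station import bot
o=bot.get_obs(); r=R.from_quat(o['tool_rot'],scalar_first=True).as_matrix()
print(o['t'],o['q'].round(3),o['eef_pos'].round(4)); print(r.round(4),o['gripper_width'])
d=np.array([.492,.209,.405])-o['eef_pos']; print(r.T@d)
E
```

```text
t: 1.4
eef_pos: [0.2676, -0.6195, 0.4098]
tool_rot: [-0.0, 0.433, 0.901, 0.0]
contact_force: [0.6, 1.5, -1.2]
gripper_width: 0.004
t: 2.02
eef_pos: [0.2675, -0.6196, 0.4098]
tool_rot: [-0.0, 0.085, 0.996, 0.0]
contact_force: [0.5, -0.2, -0.6]
gripper_width: 0.003
2.025 [ 1.358  0.42  -0.43   1.301  0.172  1.458  2.342] [ 0.2675 -0.6196  0.4098]
[[-9.856e-01  1.691e-01 -1.000e-04]
 [ 1.691e-01  9.856e-01  8.000e-04]
 [ 3.000e-04  8.000e-04 -1.000e+00]] 0.002707251236543586
[-0.08114477  0.85462772  0.00549399]
```

```bash
python3 -m crank '[[[-0.006,0.05,0],[0,0,0],0.0],[[-0.006,0.061,0],[0,0,0],0.0],[[-0.006,0.061,0],[0,0,0],0.0],[[-0.006,0.061,0],[0,0,0],0.0],[[-0.006,0.061,0],[0,0,0],0.0],[[-0.006,0.061,0],[0,0,0],0.0],[[-0.006,0.061,0],[0,0,0],0.0],[[-0.006,0.061,0],[0,0,0],0.0]]'
python3 - <<'E'
from station import bot
import cv2,numpy as np
print(bot.get_obs()['q'].round(2))
n='wrist';c=bot.calibration(n); p,d=bot.read_camera(n)
cv2.imwrite(f"pics/{n}1.png",p[...,::-1]); np.savez(f"{n}1.npz",p=p,d=d,**{k:np.array(v) for k,v in c.items()})
E
python3 -m crank '[[[-0.006,0.061,0],[0,0,0],0.0],[[-0.006,0.061,0],[0,0,0],0.0],[[-0.006,0.061,0],[0,0,0],0.0],[[-0.006,0.061,0],[0,0,0],0.0],[[-0.006,0.061,0],[0,0,0],0.0],[[-0.004,0.06,0],[0,0,0],0.0],[[0,0.012,0],[0,0,0],0.0],[[0,0,0],[0,0,0],0.0],[[0,0,0],[0,0,0],0.0]]'
python3 - <<'E'
from station import bot
import cv2,numpy as np
print(bot.get_obs()['q'].round(2))
n='wrist';c=bot.calibration(n); p,d=bot.read_camera(n)
cv2.imwrite(f"pics/{n}2.png",p[...,::-1]); np.savez(f"{n}2.npz",p=p,d=d,**{k:np.array(v) for k,v in c.items()})
E
```

```text
t: 3.02
eef_pos: [0.395, -0.1554, 0.4105]
tool_rot: [0.0, 0.086, 0.996, -0.0]
contact_force: [1.3, -0.5, -0.0]
gripper_width: 0.002
[ 1.04 -0.04 -0.76  1.83 -0.03  1.34  1.68]
t: 4.2
eef_pos: [0.4919, 0.2064, 0.4102]
tool_rot: [0.0, 0.086, 0.996, -0.001]
contact_force: [0.5, 0.2, 0.1]
gripper_width: 0.001
[ 0.4   0.29 -1.13  1.61  0.27  1.41  0.65]
```

View pics/wrist1.png

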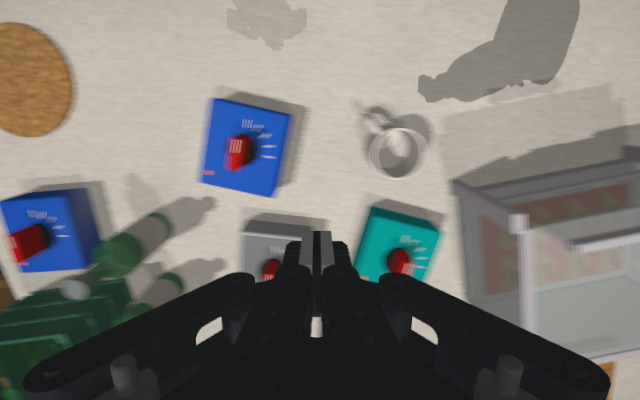

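View pics/wrist2.png

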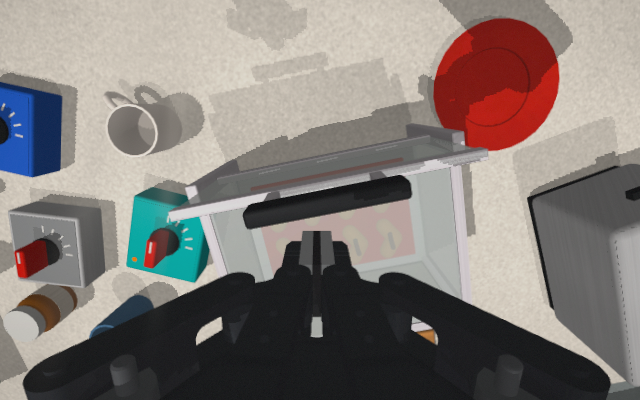

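```bash
python3 - <<'E'
from h import *
c=load('wrist2.npz'); P=cloud(c)
m=np.zeros(P.shape[:2],bool); m[175:230,240:415]=1; m&=(P[...,2]>.29)&(P[...,2]<.34)&(c['p'].max(-1)<60)
Q=P[m]; print(len(Q),np.percentile(Q,[2,50,98],axis=0).round(4)); 
top=Q[Q[:,2]>np.percentile(Q[:,2],90)-.006]; print(len(top),np.median(top,0),np.percentile(top[:,2],[10,50,90]))
r=cv2.minAreaRect((top[:,:2]*1000).astype(np.float32)); print(r)
f=np.polyfit(top[:,1],top[:,0],1); print('slope',f)
for y in (.17,.21,.25): 
  s=Q[abs(Q[:,1]-y)<.01]; print(y,np.percentile(s[:,0],[3,50,97]).round(4),np.percentile(s[:,2],[3,50,97]).round(4))
E
```

```text
4021 [[0.484  0.1572 0.3094]
 [0.489  0.2143 0.3275]
 [0.4978 0.2691 0.3292]]
3213 [0.49074367 0.21432541 0.32780797] [0.32607349 0.32780797 0.32870655]
((491.6258850097656, 212.85206604003906), (13.49673843383789, 118.14249420166016), 1.6751415729522705)
slope [-0.02621789  0.49647935]
0.17 [0.4862 0.49   0.4983] [0.3097 0.3276 0.3291]
0.21 [0.4852 0.4891 0.4975] [0.3102 0.3275 0.3289]
0.25 [0.484  0.4879 0.4963] [0.3098 0.3275 0.329 ]
```

Wrist picture 2 shows the bar from (247,218) to (410,187), directly ahead of the shut fingertips at (318,235). It measures as centre (0.4915, 0.213) with its top at 0.3275. I'll push it down with the shut fingers.

```bash
python3 -m crank '[[[0,0.0065,0.03],[0,0,0],0.0],[[0,0,0.03],[0,0,0],0.0],[[0,0,0.01],[0,0,0],0.0],[[0,0,0.008],[0,0,0],0.0],[[0,0,0.008],[0,0,0],0.0],[[0,0,0.008],[0,0,0],0.0]]'
python3 -m crank '[[[0,0,0.008],[0,0,0],0.0],[[0,0,0.008],[0,0,0],0.0],[[0,0,0.008],[0,0,0],0.0],[[0,0,0.008],[0,0,0],0.0]]'
```

```text
t: 5.0
eef_pos: [0.4934, 0.2147, 0.3167]
tool_rot: [0.001, 0.084, 0.996, 0.0]
contact_force: [1.1, -2.4, 4.0]
gripper_width: -0.001
t: 5.5
eef_pos: [0.4929, 0.2152, 0.284]
tool_rot: [0.0, 0.084, 0.996, 0.0]
contact_force: [2.7, -1.4, 4.6]
gripper_width: -0.002
```

```bash
python3 -m crank '[[[0,0,0.006],[0,0,0],0.0],[[0,0,0.006],[0,0,0],0.0],[[0,0,0.005],[0,0,0],0.0],[[0,0,0.003],[0,0,0],0.0]]'
python3 -m crank '[[[0,0,0.002],[0,0,0],0.0],[[0,0,0],[0,0,0],0.0]]'
python3 -m crank '[[[0,0,0.002],[0,0,0],0.0],[[0,0,0],[0,0,0],0.0]]'
```

```text
t: 6.0
eef_pos: [0.4925, 0.2153, 0.2641]
tool_rot: [-0.0, 0.084, 0.996, 0.0]
contact_force: [2.8, -0.0, 2.3]
gripper_width: -0.0
t: 6.25
eef_pos: [0.4922, 0.2152, 0.2622]
tool_rot: [-0.0, 0.084, 0.996, 0.0]
contact_force: [0.7, 1.4, 2.2]
gripper_width: -0.002
t: 6.5
eef_pos: [0.4923, 0.2153, 0.262]
tool_rot: [0.0, 0.084, 0.996, -0.001]
contact_force: [-3.8, -3.8, 17.2]
gripper_width: 0.003
```

The force jumps to 17 N at TCP z=0.262, which is the expected height for a shut sash. I'll retreat and check.

```bash
python3 -m crank '[[[0,0,0.001],[0,0,0],0.0],[[0,0,-0.02],[0,0,0],0.0],[[0,0,-0.06],[0,0,0],0.0],[[0,0,-0.06],[0,0,0],0.0],[[0,0,0],[0,0,0],0.0]]'
python3 - <<'E'
from h import *
from station import bot
n='wrist';c=bot.calibration(n); p,d=bot.read_camera(n)
cv2.imwrite(f"pics/{n}3.png",p[...,::-1]); np.savez(f"{n}3.npz",p=p,d=d,**{k:np.array(v) for k,v in c.items()})
c=load('wrist3.npz'); P=cloud(c)
m=np.zeros(P.shape[:2],bool); m[120:240,220:440]=1; m&=(P[...,2]>.2)&(P[...,2]<.34)&(c['p'].max(-1)<60)
Q=P[m]; print(len(Q),np.percentile(Q,[2,50,90,98],axis=0).round(4))
for f in ('wrist2.npz','wrist3.npz'):
    c=load(f);P=cloud(c); p=c['p'].astype(int); m=(p[...,0]>100)&(p[...,1]<60)&(p[...,2]<60)&(abs(P[...,0]-.56)<.06)&(abs(P[...,1]+.265)<.06)&(P[...,2]>.105)&(P[...,2]<.12)
    print(f,m.sum(),P[m].mean(0).round(4),np.median(P[m],0).round(4))
    if m.sum()>10: print(cv2.minAreaRect((P[m][:,:2]*1000).astype(np.float32)))
E
```

```text
t: 7.12
eef_pos: [0.4932, 0.2169, 0.4038]
tool_rot: [0.003, 0.084, 0.996, 0.002]
contact_force: [-0.3, 0.7, -0.6]
gripper_width: 0.002
2138 [[0.484  0.1571 0.2296]
 [0.4891 0.2137 0.2487]
 [0.4954 0.2597 0.2498]
 [0.4972 0.2687 0.2504]]
wrist2.npz 212 [ 0.5725 -0.2645  0.1114] [ 0.5739 -0.2645  0.1115]
((571.32080078125, -265.54571533203125), (15.363584518432617, 44.82429122924805), 72.82362365722656)
wrist3.npz 224 [ 0.5714 -0.2645  0.1114] [ 0.5723 -0.2645  0.1114]
((570.5607299804688, -265.8297424316406), (15.792157173156738, 44.261653900146484), 75.27996826171875)
```

View pics/wrist3.png

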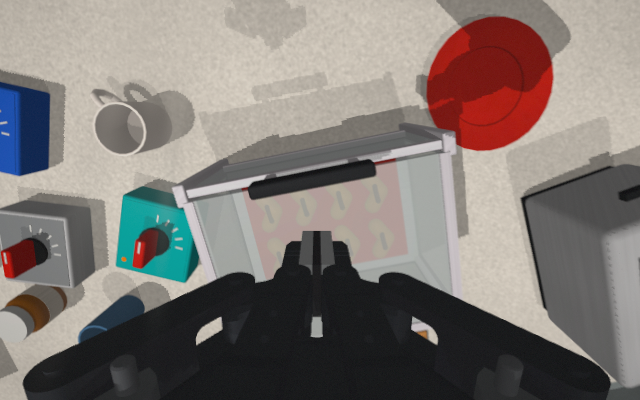

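The glass is shut: the bar top measures 0.249 against an expected 0.248. I'll move near the grey control's dial at about (0.571, -0.266), staying above the bottles, and view it up close.

```bash
python3 -m crank '[[[-0.0243,-0.0514,0],[0,0,0],0.0],[[-0.0243,-0.0514,0],[0,0,0],0.0],[[-0.0243,-0.0514,0],[0,0,0],0.0],[[-0.0243,-0.0514,0],[0,0,0],0.0],[[-0.0243,-0.0514,0],[0,0,0],0.0],[[-0.0243,-0.0514,0],[0,0,0],0.04],[[-0.0243,-0.0514,0],[0,0,0],0.085],[[-0.0243,-0.0514,0],[0,0,0],0.085],[[-0.0243,-0.0514,0.03],[0,0,0],0.085],[[0,0,0.05],[0,0,7],0.085]]'
python3 -m crank '[[[0,0,0],[0,0,0],0.085],[[0,0,0],[0,0,0],0.085]]'
python3 - <<'E'
from h import *
from station import bot
o=bot.get_obs();print(o['q'].round(2))
n='wrist';c=bot.calibration(n); p,d=bot.read_camera(n)
cv2.imwrite(f"pics/{n}4.png",p[...,::-1]); np.savez(f"{n}4.npz",p=p,d=d,**{k:np.array(v) for k,v in c.items()})
c=load('wrist4.npz');P=cloud(c); p=c['p'].astype(int); m=(p[...,0]>100)&(p[...,1]<60)&(p[...,2]<60)&(abs(P[...,0]-.57)<.06)&(abs(P[...,1]+.265)<.06)&(P[...,2]>.105)&(P[...,2]<.12)
print(m.sum(),P[m].mean(0).round(4),cv2.minAreaRect((P[m][:,:2]*1000).astype(np.float32)))
r=R.from_quat(o['tool_rot'],scalar_first=True).as_matrix();print(r.round(3))
E
```

```text
t: 8.43
eef_pos: [0.63, -0.2822, 0.317]
tool_rot: [-0.001, 0.15, 0.989, -0.0]
contact_force: [-0.3, 1.5, -1.0]
gripper_width: 0.991
t: 8.68
eef_pos: [0.6307, -0.2748, 0.3213]
tool_rot: [0.0, 0.143, 0.99, 0.0]
contact_force: [0.4, 1.1, 0.8]
gripper_width: 0.996
[ 0.88  0.59 -0.9   1.38  0.46  1.38  1.27]
570 [ 0.5737 -0.2671  0.1113] ((572.2066040039062, -266.843505859375), (14.796425819396973, 44.6279411315918), 73.46255493164062)
[[-0.959  0.282  0.001]
 [ 0.282  0.959  0.001]
 [-0.     0.001 -1.   ]]
```

View pics/wrist4.png

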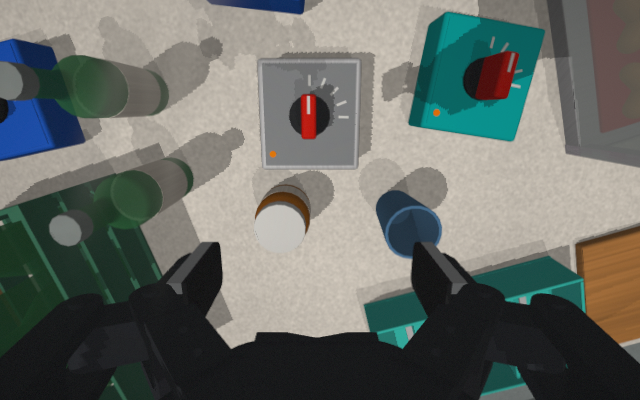

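Wrist picture 4 shows the red grip upright at (309,117) with its white line at the top end, (309,104). The five marks run clockwise from (309,80) to (343,116). The tool is aligned to within a degree, so I'll centre over the grip and descend.

```bash
python3 -m crank '[[[0.0586,-0.0086,0],[0,0,0],0.085],[[0,0,0.05],[0,0,0],0.085],[[0,0,0.05],[0,0,0],0.085],[[0,0,0.03],[0,0,0],0.085],[[0,0,0],[0,0,0],0.085],[[0,0,0],[0,0,0],0.085]]'
python3 - <<'E'
from h import *
from station import bot
o=bot.get_obs()
n='wrist';c=bot.calibration(n); p,d=bot.read_camera(n)
cv2.imwrite(f"pics/{n}5.png",p[...,::-1]); np.savez(f"{n}5.npz",p=p,d=d,**{k:np.array(v) for k,v in c.items()})
c=load('wrist5.npz');P=cloud(c); p=c['p'].astype(int); m=(p[...,0]>100)&(p[...,1]<60)&(p[...,2]<60)&(abs(P[...,0]-.57)<.06)&(abs(P[...,1]+.265)<.06)&(P[...,2]>.105)&(P[...,2]<.12)
print(m.sum(),P[m].mean(0).round(4),cv2.minAreaRect((P[m][:,:2]*1000).astype(np.float32)))
r=R.from_quat(o['tool_rot'],scalar_first=True).as_matrix();print(r.round(3),o['eef_pos'])
E
```

```text
t: 9.48
eef_pos: [0.5735, -0.2673, 0.193]
tool_rot: [0.002, 0.144, 0.99, -0.0]
contact_force: [0.6, -0.7, 0.4]
gripper_width: 0.998
1195 [ 0.5726 -0.2665  0.1114] ((572.0352783203125, -266.580078125), (15.212835311889648, 44.42034912109375), 74.0001449584961)
[[-0.958  0.285  0.004]
 [ 0.285  0.959 -0.001]
 [-0.004 -0.    -1.   ]] [ 0.57345583 -0.26731656  0.19295057]
```

View pics/wrist5.png

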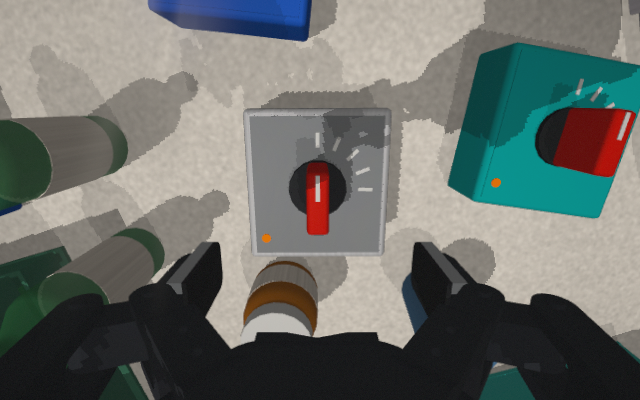

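Wrist picture 5 shows the grip at (318,200), centred between the pads, with the jar behind it and below the gripper body. I'll descend to grasp height and close.

```bash
python3 -m crank '[[[0.0013,0,0.04],[0,0,0],0.085],[[0,0,0.04],[0,0,0],0.085],[[0,0,0.02],[0,0,0],0.085],[[0,0,0.007],[0,0,0],0.085],[[0,0,0],[0,0,0],0.06]]' 40
python3 -m crank '[[[0,0,0],[0,0,0],0.0],[[0,0,0],[0,0,0],0.0],[[0,0,0],[0,0,0],0.0],[[0,0,0],[0,0,0],0.0]]' 40
python3 - <<'E'
from h import *
from station import bot
o=bot.get_obs();print(o)
r=R.from_quat(o['tool_rot'],scalar_first=True).as_matrix();print(r.round(3))
E
```

```text
t: 10.15
eef_pos: [0.5714, -0.2673, 0.0842]
tool_rot: [0.001, 0.145, 0.989, -0.0]
contact_force: [-0.6, -0.3, 0.8]
gripper_width: 0.809
t: 10.65
eef_pos: [0.5713, -0.2661, 0.084]
tool_rot: [0.001, 0.144, 0.99, 0.001]
contact_force: [-0.0, 3.7, 5.2]
gripper_width: 0.185
{'t': 10.65, 'q': array([ 0.89521692,  0.72779817, -0.79395174,  1.74991906,  0.6285613 ,
        0.93575604,  1.12091682]), 'joint_vel': array([ 9.81079876e-04,  7.32050539e-04, -5.71929469e-05,  2.70209599e-05,
        2.61989721e-04, -2.87701906e-04,  4.14882148e-04]), 'joint_torque': array([  2.29014359, -57.26942182, -10.27287126, -20.22077858,
         0.8634988 ,   0.08485553,  -0.07576204]), 'eef_pos': array([ 0.5712977 , -0.26605196,  0.08401003]), 'tool_rot': array([6.80082293e-04, 1.44036127e-01, 9.89572057e-01, 5.24116003e-04]), 'contact_force': array([-0.03972011,  3.73279684,  5.23686126]), 'torque': array([0.77791747, 0.0888293 , 0.07021749]), 'gripper_width': 0.184910368645789}
[[-0.959  0.285  0.001]
 [ 0.285  0.959  0.001]
 [-0.001  0.001 -1.   ]]
```

Gripped: the opening is 15.7 mm on a 16 mm bar. I'll turn clockwise, which is + about tool z, in steps.

```bash
python3 -m crank '[[[0,0,-0.0005],[0,0,6],0.0],[[0,0,0],[0,0,6],0.0],[[0,0,0],[0,0,6],0.0],[[0,0,0],[0,0,6],0.0],[[0,0,0],[0,0,6],0.0],[[0,0,0],[0,0,0],0.0]]' 60
python3 - <<'E'
from h import *
from station import bot
o=bot.get_obs(); r=R.from_quat(o['tool_rot'],scalar_first=True).as_matrix()
print(np.degrees(np.arctan2(r[1,0],r[0,0])),o['eef_pos'],o['contact_force'],o['torque'],o['gripper_width'],o['q'].round(2))
n='wrist';c=bot.calibration(n); p,d=bot.read_camera(n)
cv2.imwrite(f"pics/{n}6.png",p[...,::-1])
E
```

```text
t: 11.4
eef_pos: [0.5717, -0.2653, 0.0841]
tool_rot: [0.001, 0.395, 0.919, 0.001]
contact_force: [2.9, 4.6, 1.0]
gripper_width: 0.18
133.4564889610725 [ 0.57173221 -0.26532452  0.08406659] [2.88597635 4.64804813 0.99037379] [ 0.90017785 -0.43252398  0.11066985] 0.17957999941623054 [ 0.82  0.69 -0.68  1.75  0.54  0.89  0.67]
```

View pics/wrist6.png

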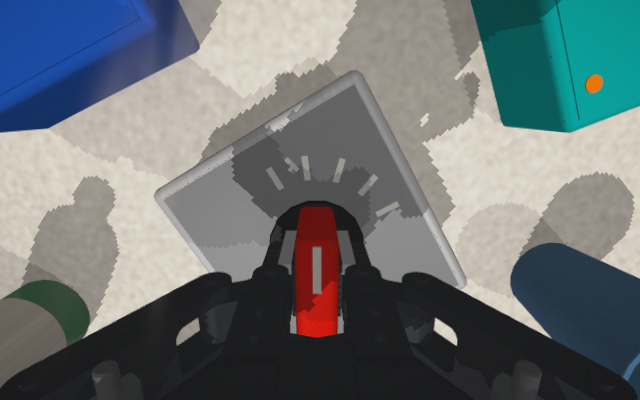

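The grip turned with the tool: the white line at (317,270) points between the first mark (306,168) and the second (340,169), at 30°. 38.7° remain.

```bash
python3 -m crank '[[[0,0,0],[0,0,6],0.0],[[0,0,0],[0,0,6],0.0],[[0,0,0],[0,0,6],0.0],[[0,0,0],[0,0,6],0.0],[[0,0,0],[0,0,6],0.0],[[0,0,0],[0,0,5],0.0],[[0,0,0],[0,0,3],0.0],[[0,0,0],[0,0,0.7],0.0],[[0,0,0],[0,0,0],0.0]]' 60
python3 - <<'E'
from h import *
from station import bot
o=bot.get_obs(); r=R.from_quat(o['tool_rot'],scalar_first=True).as_matrix()
print(np.degrees(np.arctan2(r[1,0],r[0,0])),o['eef_pos'],o['contact_force'],o['torque'],o['gripper_width'],o['q'].round(2))
n='wrist';c=bot.calibration(n); p,d=bot.read_camera(n)
cv2.imwrite(f"pics/{n}7.png",p[...,::-1]); np.savez(f"{n}7.npz",p=p,d=d,**{k:np.array(v) for k,v in c.items()})
for n in ('scene','top'):
  p,d=bot.read_camera(n); cv2.imwrite(f"pics/{n}7.png",p[...,::-1])
E
```

```text
t: 12.58
eef_pos: [0.5728, -0.2648, 0.0841]
tool_rot: [0.001, 0.677, 0.736, 0.002]
contact_force: [5.1, 5.4, -0.8]
gripper_width: 0.178
94.84727061540684 [ 0.57276742 -0.26482864  0.08407982] [ 5.14556869  5.39466971 -0.82566202] [ 0.98077796 -0.99995698  0.05738168] 0.17767425113677524 [ 0.72  0.65 -0.53  1.76  0.41  0.84  0.08]
```

View pics/wrist7.png

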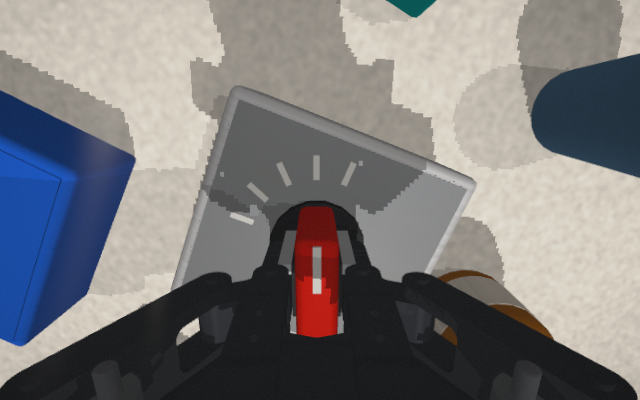

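View pics/scene7.png

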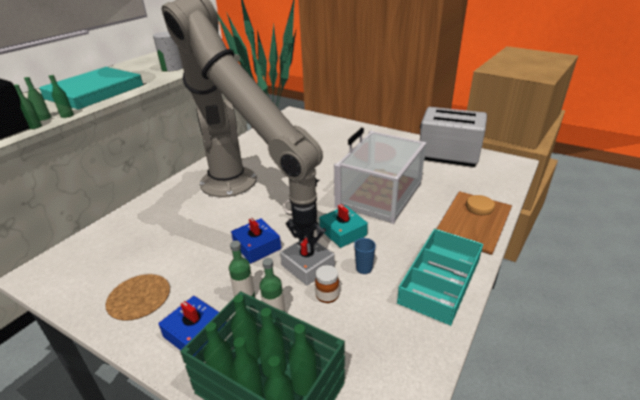

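View pics/top7.png

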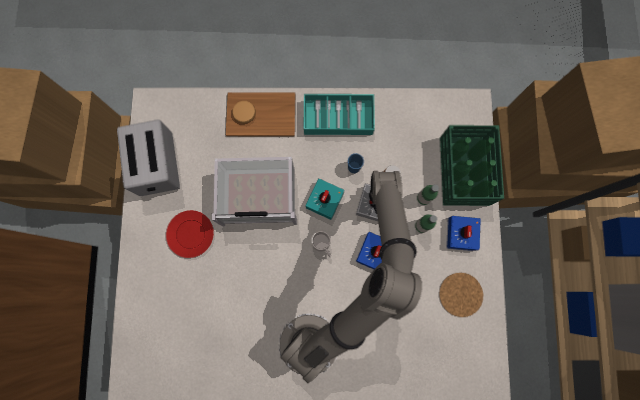

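In wrist picture 7 the white line (317,270) points straight at the third-click mark (316,167); the fourth is at (349,173). The scene and top pictures show the glass down and the bystanders in place. One settling hold, then hand in.

```bash
python3 -m crank '[[[0,0,0],[0,0,0.2],0.0],[[0,0,0],[0,0,0],0.0],[[0,0,0],[0,0,0],0.0]]' 60
python3 - <<'E'
from h import *
from station import bot
o=bot.get_obs(); r=R.from_quat(o['tool_rot'],scalar_first=True).as_matrix()
print(163.45-np.degrees(np.arctan2(r[1,0],r[0,0])),o['contact_force'],o['torque'],o['gripper_width'],o['t'])
print(bot.hand_in())
E
```

```text
t: 13.1
eef_pos: [0.5728, -0.2649, 0.0841]
tool_rot: [0.001, 0.678, 0.735, 0.002]
contact_force: [5.1, 6.0, -0.9]
gripper_width: 0.179
68.79615813588396 [ 5.11351413  5.98721003 -0.85836044] [ 1.04265062 -1.0084538   0.14264868] 0.17922780069096447 13.1
the job is handed in; nothing more can be done
None
```

The front glass is shut, and the red dial on the grey control box is at its third click, still held in the fingers. I handed the job in at 13.1 s; hand-in gives no verdict.

- **Glass:** I pushed the handle bar straight down with the shut fingers. The force rose to 17 N at the shut height. Afterwards the bar's top measured 0.249 m, against 0.248 m expected when shut.
- **Dial:** I gripped it at 60 N and turned the tool 68.8° clockwise; 1.2 rad is 68.75°. The wrist camera showed the white line pointing straight at the third-click mark, short of the fourth. I did not try to feel each click in the force readings.
- **Surroundings:** By eye, the last top and scene views showed the crockery, bottles and jar where they started. I did not re-measure their positions.

No check failed. Small side forces of about 5–6 N remained on the gripper at hand-in.

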